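Wind out the sample carriage and snap the cover onto the cup

TASK

Turn the small handwheel of the sample stage clockwise, regrasping as needed, until the carriage has brought the cup out from under the detector head and its pointers stand at the load marks. Then pick up the white snap cover and press it plug-down into the cup until it snaps fully home, flange flat on the rim. Finish while still holding the cover and pressing it firmly down (about 10 N) without letting go, and leave the bottle, vial and beaker alone.

Things in the scene. Friction and masses are not known exactly. Their poses are not given: they have to be found in the camera images.
- stage: Sample stage: fixed bench machine in pale enamel, base 150 mm (x) by 360 mm (y), 20 mm high. Origin on the bench, straight below where the cup's centre stands when the carriage is at the load marks; z up. Handwheel at its y = -150 mm; the rail runs along its y. The load marks are dark strips across both long edges of the base at y = 0.
- head (a point): Centre of the top of the detector head, 117 mm above the bench: a fixed flat bridge over the stage's rail, 150 mm (x) by 84 mm (y), 18 mm thick, covering the stage's y = +52 to +136 mm.
- wheel (a joint): Handwheel angle (rad), grows clockwise seen from above. It moves the carriage along the stage's -y, towards the wheel: the cup centre's y on the stage is 22.5 mm x (3.4 - angle), so at 3.4 rad the pointers stand at the load marks. Starts between about 0.2 and 0.9; stops at 0 and 4.1. Stiff (about 0.12 N m), stays where left.
- wheel_grip (a point): Centre of the handwheel, on its vertical axis, half-way up its rim (62.5 mm above the bench). A ribbed aluminium disc 56 mm in diameter, 25 mm thick (50 to 75 mm above the bench), dark hub and dark radial line on top, on a pedestal 44 mm in diameter. Can be gripped across from above at any yaw.
- carriage: Aluminium carriage, 90 mm square and 16 mm thick, with the cup fixed upright on its middle. Origin: centre of the carriage's top, 45 mm above the bench, under the cup; axes as the stage's. A small dark pointer at the middle of each x side shows its place along the base.
- cup_mouth (a point): Centre of the cup's mouth at rim height, 90 mm above the bench, z up. The cup is a grey upright tube 62 mm outside, 48 mm inside, 40 mm deep, fixed on the carriage. Three steel spring-loaded ball catches sit in its bore 8 mm below the rim. At the start it is under the detector head.
- cover_grip (a point): Centre of the snap cover's bar grip, half-way up it; x along the bar, z up. The bar is 44 mm long (x), 22 mm wide (y), 24 mm tall. This point is 12 mm above the flange's top, 18 mm above the flange's underside, 42 mm above the plug's foot. So it is 18 mm above the cup's rim when the cover is home. Any yaw of the cover will do in the cup.
- cover: The loose white plastic cover, about 90 g, standing upright on its plug; origin at the centre of the plug's foot. Plug 24 mm tall: foot 34 mm wide, bead 45 mm, then 38 mm neck; flange 64 mm wide, 6 mm thick; bar on top. Pressed into the cup, the bead rides over the catches: the push grows over some 5 mm to about 8 to 12 N, suddenly drops 6 to 8 mm before the flange meets the rim (the catches then pull it in), then turns hard at the rim.
- amber_bottle: Bystander: loose amber glass bottle with black cap, 66 mm in diameter, 170 mm tall; origin under its base. Leave it alone.
- vial: Bystander: loose small clear vial with white cap, 28 mm in diameter, 55 mm tall; origin under its base. Leave it alone.
- beaker: Bystander: loose open glass beaker, 70 mm in diameter, 85 mm tall; origin under its base. Leave it alone.
Mind the look-alikes: they are no part of the job. Of the things that look like the cover, the largest one is meant.

How it is judged (in metres and radians):
On the way, in this order (a step that is already met when the one before it is completed fails the run):
1. the handwheel has brought the carriage to the load marks (within 4.5 mm) (y of cup_mouth in the frame of stage between -0.0045 and 0.0045 m), for 0.3 s.
2. the cover is snapped home in the cup, with the carriage still at the marks (all of step 1 and z of cover_grip in the frame of cup_mouth between 0.013 and 0.02 m and horizontal distance between cover_grip and cup_mouth below 0.005 m and angle between cover_grip's own z axis and vertical below 0.08 rad), for 0.2 s.
At the end, for the whole second after the job is handed in: The carriage is within 4.5 mm of the load marks; the cover is snapped home upright in the cup (flange within 2 mm of the rim, centred within 5 mm); the fingers are still on the cover and it bears on the cup with more than 4 N throughout the last second (all of step 2 and contact force between cover and carriage above 4 N and contact force between the fingers and cover above 2 N and linear speed of cover below 0.02 m/s); the arm keeps its last pose, push and grip.
It fails at once if the amber bottle is pushed more than 20 mm or tipped (distance of amber_bottle from where it was at the start of the episode above 0.02 m or angle between amber_bottle's own z axis and vertical above 0.3 rad).
It fails at once if the vial is pushed more than 20 mm or tipped (distance of vial from where it was at the start of the episode above 0.02 m or angle between vial's own z axis and vertical above 0.3 rad).
It fails at once if the beaker is pushed more than 20 mm or tipped (distance of beaker from where it was at the start of the episode above 0.02 m or angle between beaker's own z axis and vertical above 0.3 rad).
It also fails if it takes over 72 s, if anything falls off the work surface, if the arm or the gripper's body presses on something with over 40 N, if the wrist force passes 120 N, or if a joint passes its speed limit or range.

ROBOT

A 7-joint arm with a two-finger parallel gripper is mounted at the origin on the work surface. World frame = base frame: x ahead of the robot, y to its left, z up, the work surface at z = 0. Lengths are in mm, angles in rad, forces in N, time in s.
With the tool pointing down it reaches from about 400 to 875 mm from the base axis. Payload 4.4 kg.
Tool frame: the origin (TCP) lies midway between the tips of the shut fingers; the grasp point (between the pads) lies 19 mm behind it (ctrl.grip_point_offset is the distance from the TCP to the grasp point, in mm); z points along the fingers, x is the direction in which the jaws open and shut, and the axes are right-handed (so a half turn about z gives the same grasp; the last joint's range is limited). The gripper opens to 85 mm and grips with 20 to 120 N. Pads are 22 mm wide; open, the fingers measure 114 mm over their backs; the gripper's body (76 mm by 85 mm) begins 54 mm behind the grasp point. The pads swing forward as they close: fully open they stand 13 mm farther back than shut.
Start: joints at [-1.389, 0.628, 0.038, 1.517, -0.027, 0.996, -0.02], TCP at [159.401, 630.166, 231.313] pointing down, gripper open.
Joint ranges: [-3.06, 3.06], [-0.37, 2.12], [-1.25, 1.32], [0.18, 2.47], [-1.1, 4.24], [0.23, 1.98], [-2.94, 2.94]. Speed limits (rad/s): [2.57, 2.57, 3.14, 3.14, 3.14, 3.14, 3.14].

INTERFACE

Orientations are given as [roll, pitch, yaw] about the fixed x, y, z axes, in that order (R = Rz(yaw) Ry(pitch) Rx(roll)).
In Python, from cell import ctrl, viewer gives the robot as it stands.
- The arm moves only by the tool apply_moves, never from a script. Its argument "series" is a list that holds one entry, the list of rows, each a list of 6 numbers: the shift along the tool's x, y, z normalised to -1 to 1, where 1 is 50 mm, then the turn, a rotation vector about the tool's x, y, z normalised to -1 to 1, where 1 is 6 degrees. In form: [[[tx, ty, tz, rx, ry, rz], ...]]. A call has exactly 5 rows; each row shifts and turns the commanded pose from where the row before left it, along the tool's axes as they then stand; what a row does not reach is not made up. A row lasts 1/8 s, in which the tool goes at most 62.5 mm and 10.7 degrees, less where a joint would pass 70% of its speed; a pose out of reach is approached as far as the arm can. A call with a number of a shift or a turn outside -1 to 1 is refused whole. A call with a gripper value outside its range is refused whole. "claw" is the gripper command: -1 is shut, 1 is fully open, values between are in proportion, set as the call begins (left out, the last holds). The fingers move at their own pace and stop on an object; the grip force is fixed at half the most. Time passes only in rows, so rows that do not move let the fingers close, or fill a call up. It gives the time, the measured TCP pose, the force and the opening at its end, in the units of the state.
- ctrl.read_state(): the state, without advancing time (a new reading comes with each control period).
- viewer.get_image(name): name is "side" or "top" or "wrist"; returns the picture (384x512x3 uint8, blue, green, red); there is no depth.
- viewer.camera_info(name): a dict with "K" (3x3 intrinsics, pixels), "distortion" ([k1, k2, p1, p2, k3] as OpenCV has them; the pictures are not rectified), "R" (3x3) and "t" (3): a world point X has camera coordinates R X + t. Camera axes: x right, y down, z forward; pixel columns grow to the right and rows downward; lengths in mm; the calibration is good to about 2 mm. A picture is of the moment at which its call begins: read the wrist's pose just before it. camera_info takes no time and is no camera call; for the wrist camera it gives the pose at the moment of the call.
- ctrl.finish_job(): hands the job in, once; it reports no verdict.
Trained networks look in the newest picture that a camera, given by its name, has taken for a name from the list of things; names that differ only in an ending like _2 or _b are one class to them, and where a whole thing is asked for, a point or a joint stands for the part that bears it (a point fixed in the world has none). Each returns a list of dicts, best first, with "score" (0 to 1); they miss things now and then, are a little off and sometimes report something else, mostly with a low value. They report only what shows in the picture. A call takes as long as a camera call. They do not tell look-alikes from the thing itself.
- viewer.find_in(camera, label): "location" ([column, row] as shares, 0 to 1, of the picture: columns of its width, rows of its height, amid what is visible of it).
The state is a dict: "clock": time; "qpos": joint angles; "qd": joint speeds; "tau": joint torques, N m; "eef_pos": TCP position; "tool_rot": TCP orientation; "force": force on the tool from outside, world axes, zero at the start; "torque": the same for the moment, N m; "width": finger opening in mm.
Only numpy, scipy, OpenCV 4.12 (cv2) and the standard library are available. Lean on these libraries where they do the work, as an engineer would, in place of code of your own. Each camera call takes 0.05 s, during which the arm holds its last target. There are 200 camera calls.

## Working session

There is one attempt and no reset: what is moved stays moved. The work goes in short steps, Python scripts to look and compute and a tool call to move; the robot and the scene stay as the last step left them, time stands still between calls to the robot, and variables do not carry over. Pictures are saved under pics/ and viewed, about 8 in all and at most 12, crops included, and the job is handed in when it is done.

Besides the shell and the picture viewer there is one more tool, called after "Request:" as name([rows], argument=value, ...), one row to a line, values as JSON. apply_moves: Moves the arm, as the interface text tells. Scaled input: -1 to 1 covers 50 mm each way for a shift and 6 degrees each way for a turn. Its arguments: {"type":"object","properties":{"series":{"type":"array","items":{"type":"array","items":{"type":"array","items":{"type":"number"}}}},"claw":{"type":"number"}},"required":["series"]}

```bash
mkdir -p pics; cat > h.py <<'E'
import numpy as np, cv2
from cell import ctrl, viewer
def ray(cam,px,info=None):
    i=info or viewer.camera_info(cam); K=np.array(i["K"],float);d=np.array(i["distortion"],float);R=np.array(i["R"],float);t=np.array(i["t"],float).ravel()
    u=cv2.undistortPoints(np.array([[px]],float),K,d)[0,0]
    return -R.T@t, R.T@np.array([u[0],u[1],1.])
def at_z(cam,px,z,info=None):
    c,r=ray(cam,px,info); return c+r*(z-c[2])/r[2]
def proj(cam,P,info=None):
    i=info or viewer.camera_info(cam); K=np.array(i["K"],float);d=np.array(i["distortion"],float);R=np.array(i["R"],float);t=np.array(i["t"],float).ravel()
    return cv2.projectPoints(np.atleast_2d(np.array(P,float)),cv2.Rodrigues(R)[0],t,K,d)[0][:,0]
E
python3 - <<'E'
from h import *
np.set_printoptions(precision=1,suppress=True)
s=ctrl.read_state();print(s["clock"],s["eef_pos"],s["tool_rot"],s["force"],s["width"],ctrl.grip_point_offset)
a=[]
for c in("side","top"):
    im=viewer.get_image(c);a.append(im);cv2.imwrite(f"pics/{c}0.png",im)
    for l in("stage","wheel_grip","cup_mouth","cover_grip","cover","carriage","amber_bottle","vial","beaker"):
        print(c,l,[(np.round(np.array(r["location"])*[512,384],1).tolist(),round(r["score"],2)) for r in viewer.find_in(c,l)[:4]])
    R=np.array(viewer.camera_info(c)["R"]);t=np.array(viewer.camera_info(c)["t"]).ravel();print(-R.T@t,R)
E
```

```text
0.0 [159.3 629.5 230.4] [3.1 0.  1.3] [ 0.2 -0.9 -0.4] 85.43673419420104 18.700000000000003
side stage [([263.9, 188.9], 0.62)]
side wheel_grip [([275.8, 157.3], 0.59), ([177.2, 256.3], 0.17)]
side cup_mouth [([253.5, 196.8], 0.77)]
side cover_grip [([296.7, 261.8], 0.63), ([264.6, 284.4], 0.6)]
side cover [([262.8, 260.1], 0.83), ([261.4, 286.6], 0.72), ([296.3, 261.9], 0.53)]
side carriage [([255.3, 201.2], 0.86), ([222.6, 321.5], 0.23)]
side amber_bottle [([221.5, 323.0], 0.74)]
side vial [([179.9, 254.6], 0.56)]
side beaker []
[ 185.9 1023.   830.7] [[-1.  -0.3 -0. ]
 [-0.2  0.5 -0.8]
 [ 0.3 -0.8 -0.6]]
top stage [([288.1, 178.7], 0.57)]
top wheel_grip [([319.8, 181.6], 0.59)]
top cup_mouth [([270.9, 183.6], 0.69)]
top cover_grip [([196.4, 230.7], 0.64), ([315.0, 177.9], 0.64), ([127.9, 203.0], 0.62)]
top cover [([193.7, 210.8], 0.62), ([199.7, 232.2], 0.44)]
top carriage [([269.5, 180.9], 0.61)]
top amber_bottle [([129.5, 202.6], 0.62)]
top vial [([270.1, 184.3], 0.21)]
top beaker [([391.2, 218.2], 0.5)]
[ 334.8   23.6 1898.9] [[-0.  -1.   0. ]
 [-1.   0.  -0.1]
 [ 0.1 -0.  -1. ]]
```

```bash
python3 - <<'E'
import cv2,numpy as np
a=cv2.imread("pics/side0.png")[110:370,140:400];b=cv2.imread("pics/top0.png")[130:270,100:420]
cv2.imwrite("pics/s1.png",cv2.resize(a,None,fx=2.3,fy=2.3,interpolation=2));cv2.imwrite("pics/t1.png",cv2.resize(b,None,fx=2.5,fy=2.5,interpolation=2))
E
```

```text
(no output)
```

View pics/s1.png

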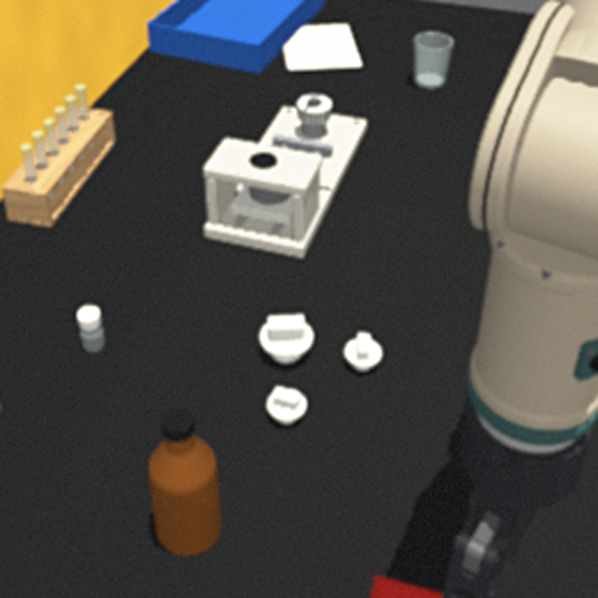

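View pics/t1.png

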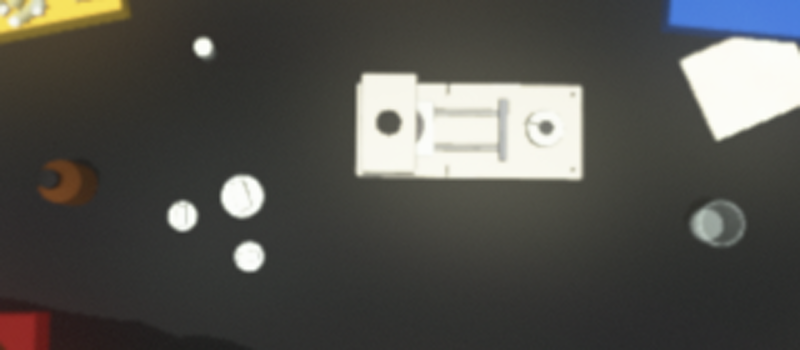

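Side view: the largest cover is at about (264,257), with smaller look-alikes at (298,263) and (265,286). In the top view the cover is at (197,208), the look-alikes are at (173,216) and (200,233), and the handwheel is at (318,181). I choose the largest, at top (197,208), because the task says the largest is meant. I'll check it in a wrist close-up before reaching for it.

```bash
python3 - <<'E'
from h import *
np.set_printoptions(precision=1,suppress=True)
f=lambda x,y:(100+(x+.5)/2.5-.5,130+(y+.5)/2.5-.5)
for n,p,z in [("wheel",(546,128),75),("c1",(583,87),20),("c2",(582,179),20),("c3",(357,177),20),("m1",(448,88),20),("m2",(447,170),20),("headNW",(362,74),117),("headNE",(417,74),117),("headSE",(416,176),117),("headhole",(389,122),117),("cover",(242,195),66),("coverfl",(243,197),24),("small1",(182,216),30),("small2",(249,257),30),("bottle",(50,180),170),("vial",(203,47),55),("beaker",(722,222),85)]:
    print(n,at_z("top",f(*p),z))
g=lambda x,y:(140+(x+.5)/2.3-.5,110+(y+.5)/2.3-.5)
for n,p,z in [("wheel",(315,102),75),("cover",(286,321),54),("coverfl",(286,336),30),("headhole",(264,160),117),("vial",(90,314),55),("bottle",(179,425),170)]:
    print("side",n,at_z("side",g(*p),z))
s=ctrl.read_state();print(s["tool_rot"],s["qpos"])
i=viewer.camera_info("wrist");print(np.array(i["R"]),-np.array(i["R"]).T@np.array(i["t"]).ravel())
E
```

```text
wheel [ 533.3 -222.2   75. ]
c1 [ 605.2 -290.    20. ]
c2 [ 457.5 -285.4   20. ]
c3 [461.6  72.3  20. ]
m1 [604.2 -73.6  20. ]
m2 [472.4 -71.   20. ]
headNW [612.1  62.2 117. ]
headNE [611.9 -21.6 117. ]
headSE [456.3 -19.2 117. ]
headhole [538.5  21.3 117. ]
cover [431.1 249.   66. ]
coverfl [430.2 252.6  24. ]
small1 [400.3 347.2  30. ]
small2 [335.8 241.4  30. ]
bottle [448.6 515.1 170. ]
vial [665.3 314.1  55. ]
beaker [ 387.3 -486.3   85. ]
side wheel [ 532.8 -223.9   75. ]
side cover [430.7 255.6  54. ]
side coverfl [430.3 256.8  30. ]
side headhole [537.2  21.  117. ]
side vial [662.6 317.4  55. ]
side bottle [446.2 528.4 170. ]
[-3.1 -0.   1.3] [-1.4  0.6  0.   1.5 -0.   1.  -0. ]
[[ 0.2  1.   0. ]
 [ 0.9 -0.2  0.3]
 [ 0.3 -0.1 -1. ]] [ 93.8 645.7 375.5]
```

```bash
cat >> h.py <<'E'
def plan(*wps):
    s=ctrl.read_state();p=np.array(s["eef_pos"]);r=s["tool_rot"]
    from scipy.spatial.transform import Rotation as Ro
    R=Ro.from_euler("xyz",r).as_matrix()
    print("t",round(s["clock"],2),"tcp",np.round(p,1),"rpy",np.round(r,3),"F",np.round(s["force"],1),"w",round(s["width"],1),"q",np.round(s["qpos"],2))
    for w in wps:
        d=R.T@(np.array(w)-p); print(w,"d_tool mm",np.round(d,1),"units",np.round(d/50,2)); p=np.array(w)
E
python3 -c "
from h import *
plan((430,460,232),(560,200,232),(570,-50,232),(533,-223,180))"
```

```text
t 1.0 tcp [159.4 630.2 231.3] rpy [-3.142 -0.     1.323] F [ 0.7 -0.5 -0.7] w 85.2 q [-1.39  0.63  0.04  1.52 -0.03  1.   -0.02]
(430, 460, 232) d_tool mm [-98.6 304.1  -0.7] units [-1.97  6.08 -0.01]
(560, 200, 232) d_tool mm [-220.2  189.8   -0. ] units [-4.4  3.8 -0. ]
(570, -50, 232) d_tool mm [-239.9   71.    -0. ] units [-4.8   1.42 -0.  ]
(533, -223, 180) d_tool mm [-176.8    6.6   52. ] units [-3.54  0.13  1.04]
```

Request:
apply_moves([
  [[-0.2,0.61,0,0,0,0],[-0.2,0.61,0,0,0,0],[-0.2,0.61,0,0,0,0],[-0.2,0.61,0,0,0,0],[-0.2,0.61,0,0,0,0]],
], claw=1)

```text
clock: 1.62
eef_pos: [295.9, 543.7, 231.4]
tool_rot: [3.142, -0.0, 1.323]
force: [0.4, -0.9, 0.1]
width: 85.1
```

Request:
apply_moves([
  [[-0.2,0.61,0,0,0,0],[-0.2,0.61,0,0,0,0],[-0.2,0.61,0,0,0,0],[-0.2,0.61,0,0,0,0],[-0.2,0.61,0,0,0,0]],
])

```text
clock: 2.25
eef_pos: [431.4, 457.9, 231.4]
tool_rot: [3.142, -0.0, 1.323]
force: [0.6, 0.2, 0.6]
width: 85.6
```

Request:
apply_moves([
  [[-0.88,0.76,0,0,0,0],[-0.88,0.76,0,0,0,0],[-0.88,0.76,0,0,0,0],[-0.88,0.76,0,0,0,0],[-0.88,0.76,0,0,0,0]],
])

```text
clock: 2.88
eef_pos: [561.6, 196.9, 231.5]
tool_rot: [3.141, -0.0, 1.323]
force: [0.9, 0.4, 0.4]
width: 85.3
```

Request:
apply_moves([
  [[-0.96,0.28,0,0,0,0],[-0.96,0.28,0,0,0,0],[-0.96,0.28,0,0,0,0],[-0.96,0.28,0,0,0,0],[-0.96,0.28,0,0,0,0]],
])

```text
clock: 3.5
eef_pos: [569.9, -52.9, 231.5]
tool_rot: [3.141, -0.0, 1.323]
force: [0.8, -0.2, 0.0]
width: 85.2
```

Request:
apply_moves([
  [[-0.7,0.03,0,0,0,0],[-0.7,0.03,0,0,0,0],[-0.7,0.03,0,0,0,0],[-0.7,0.03,0,0,0,0],[-0.7,0.03,0,0,0,0]],
])

```text
clock: 4.12
eef_pos: [533.9, -223.9, 231.4]
tool_rot: [3.141, -0.0, 1.323]
force: [0.3, 0.1, -0.4]
width: 85.2
```

```bash
python3 - <<'E'
from h import *
plan((533,-223,130),(533,-223,43.5))
im=viewer.get_image("wrist");cv2.imwrite("pics/w1.png",im)
i=viewer.camera_info("wrist")
for l in("wheel_grip","cup_mouth","stage"):
    for r in viewer.find_in("wrist",l)[:3]:
        p=np.array(r["location"])*[512,384];print(l,p.round(1),round(r["score"],2),at_z("wrist",p,62.5,i).round(1))
print(proj("wrist",[[533,-223,75]],i))
E
```

```text
t 4.12 tcp [ 533.9 -223.9  231.4] rpy [ 3.141 -0.     1.323] F [ 0.3  0.1 -0.4] w 85.2 q [ 0.31  0.53  0.05  1.72 -0.03  0.89  1.7 ]
(533, -223, 130) d_tool mm [  0.7  -1.1 101.4] units [ 0.01 -0.02  2.03]
(533, -223, 43.5) d_tool mm [-0.  -0.  86.5] units [-0.   -0.    1.73]
wheel_grip [260.6 170.7] 0.6 [ 531.4 -228.1   62.5]
cup_mouth [436.3 124.1] 0.75 [529.5 -30.1  62.5]
stage [373.3 135. ] 0.6 [523.9 -98.4  62.5]
[[265.60979218 173.27746064]]
```

View pics/w1.png

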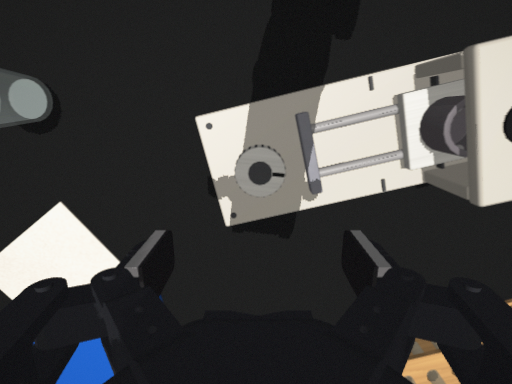

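The wrist view shows the wheel hub at (260,172) with its radial line pointing right. The load marks are at (371,83) and (383,185), and a pointer is at (435,80). The wheel's offset from the prediction is about 5 mm, so I'll descend and check again.

Request:
apply_moves([
  [[-0.01,-0.02,0.5,0,0,0],[-0.01,-0.02,0.5,0,0,0],[-0.01,-0.01,0.5,0,0,0],[-0.01,0,0.3,0,0,0],[0,0,0,0,0,0]],
])

```text
clock: 4.95
eef_pos: [531.0, -223.0, 140.5]
tool_rot: [-3.14, -0.001, 1.324]
force: [1.0, -0.5, 0.1]
width: 85.6
```

```bash
python3 - <<'E'
from h import *
im=viewer.get_image("wrist");cv2.imwrite("pics/w2.png",im)
i=viewer.camera_info("wrist")
for r in viewer.find_in("wrist","wheel_grip")[:3]:
        p=np.array(r["location"])*[512,384];print(p.round(1),round(r["score"],2),at_z("wrist",p,65,i).round(1))
plan((532,-227,43.5))
for q in ([533,-223,75],[532,-228,75]):print(proj("wrist",[q],i))
E
```

```text
[261.8 197.4] 0.68 [ 533.8 -221.1   65. ]
t 5.05 tcp [ 531.9 -223.9  141.9] rpy [ 3.141 -0.     1.324] F [-0.4 -0.5  0.9] w 85.5 q [ 0.32  0.64  0.04  1.81 -0.04  0.69  1.71]
(532, -227, 43.5) d_tool mm [-3.   0.7 98.4] units [-0.06  0.01  1.97]
[[259.35977183 200.87120336]]
[[252.88103952 201.18796046]]
```

View pics/w2.png

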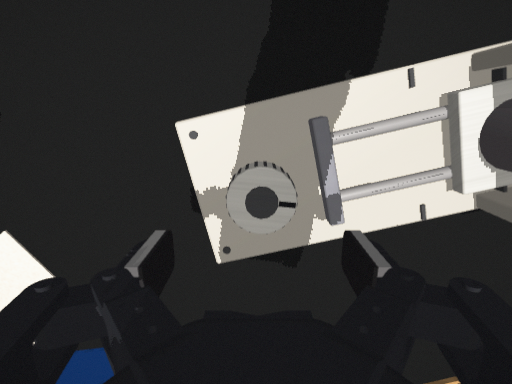

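Request:
apply_moves([
  [[0.02,0.02,0.5,0,0,0],[0,0,0.5,0,0,0],[0,0,0.5,0,0,0],[0,0,0.4,0,0,0],[0,0,0.13,0,0,0]],
])

```text
clock: 5.68
eef_pos: [532.6, -223.3, 39.7]
tool_rot: [-3.142, -0.0, 1.323]
force: [-0.9, 0.1, -0.2]
width: 85.6
```

Request:
apply_moves([
  [[0,0,0,0,0,0],[0,0,0,0,0,0],[0,0,0,0,0,0],[0,0,0,0,0,0],[0,0,0,0,0,0]],
], claw=-1)

```text
clock: 6.3
eef_pos: [534.1, -220.8, 41.6]
tool_rot: [3.14, -0.003, 1.324]
force: [0.9, 5.8, 6.3]
width: 54.6
```

Request:
apply_moves([
  [[0.05,0,0,0,0,0.5],[0,0,0,0,0,1],[0,0,0,0,0,1],[0,0,0,0,0,1],[0,0,0,0,0,1]],
])

```text
clock: 6.92
eef_pos: [534.0, -221.0, 41.6]
tool_rot: [3.14, -0.001, 0.848]
force: [-2.3, -0.0, 5.7]
width: 54.8
```

Request:
apply_moves([
  [[0,0,0,0,0,1],[0,0,0,0,0,1],[0,0,0,0,0,1],[0,0,0,0,0,1],[0,0,0,0,0,1]],
])

```text
clock: 7.55
eef_pos: [533.7, -221.2, 41.6]
tool_rot: [3.141, -0.002, 0.325]
force: [-2.1, 0.4, 6.0]
width: 54.9
```

```bash
python3 - <<'E'
from h import *
plan()
for c in("side","top"):
  im=viewer.get_image(c);cv2.imwrite(f"pics/{c}2.png",im)
  for r in viewer.find_in(c,"cup_mouth")[:2]:
    p=np.array(r["location"])*[512,384];print(c,p.round(1),round(r["score"],2),at_z(c,p,90).round(1))
E
```

```text
t 7.55 tcp [ 533.7 -221.2   41.6] rpy [ 3.141e+00 -2.000e-03  3.250e-01] F [-2.1  0.4  6. ] w 54.9 q [ 0.17  0.81  0.28  1.87 -0.42  0.52  1.06]
side [255.1 198.1] 0.6 [514.9  82.4  90. ]
top [272.  181.8] 0.69 [528.7 -42.9  90. ]
```

Request:
apply_moves([
  [[0,0,0,0,0,1],[0,0,0,0,0,1],[0,0,0,0,0,1],[0,0,0,0,0,1],[0,0,0,0,0,1]],
])

```text
clock: 8.38
eef_pos: [533.4, -221.3, 41.7]
tool_rot: [-3.141, -0.002, -0.199]
force: [-4.2, 0.6, 7.4]
width: 54.6
```

Request:
apply_moves([
  [[0,0,0,0,0,1],[0,0,0,0,0,1],[0,0,0,0,0,1],[0,0,0,0,0,1],[0,0,0,0,0,1]],
])

```text
clock: 9.0
eef_pos: [533.1, -221.1, 41.6]
tool_rot: [-3.14, -0.001, -0.722]
force: [-4.3, 0.9, 8.6]
width: 54.5
```

Request:
apply_moves([
  [[0,0,0,0,0,1],[0,0,0,0,0,1],[0,0,0,0,0,1],[0,0,0,0,0,0],[0,0,0,0,0,0]],
])

```text
clock: 9.62
eef_pos: [533.0, -221.0, 41.6]
tool_rot: [-3.14, -0.0, -1.034]
force: [-5.0, 2.8, 9.7]
width: 54.7
```

```bash
python3 - <<'E'
from h import *
plan()
for c in("side","top"):
  im=viewer.get_image(c);cv2.imwrite(f"pics/{c}3.png",im)
  for r in viewer.find_in(c,"cup_mouth")[:2]:
    p=np.array(r["location"])*[512,384];print(c,p.round(1),round(r["score"],2),at_z(c,p,90).round(1))
a=cv2.imread("pics/side3.png")[140:225,215:315];b=cv2.imread("pics/top3.png")[150:215,230:340]
a=cv2.resize(a,(600,510),interpolation=2);b=cv2.resize(b,(600,355),interpolation=2)
cv2.imwrite("pics/s3.png",a);cv2.imwrite("pics/t3.png",b)
E
```

```text
t 9.62 tcp [ 533.  -221.    41.6] rpy [-3.14  -0.    -1.034] F [-5.   2.8  9.7] w 54.7 q [-0.03  0.9   0.63  1.88 -0.85  0.66  0.09]
side [261.4 172.5] 0.71 [541.4 -63.5  90. ]
side [264.4 188.2] 0.56 [503.3  22.5  90. ]
```

View pics/s3.png

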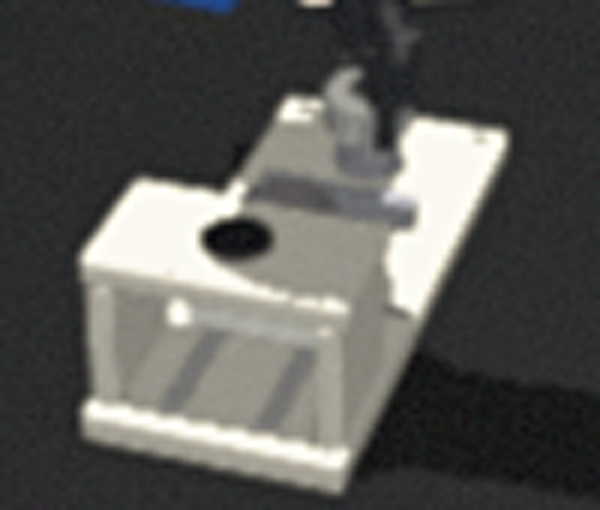

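```bash
python3 - <<'E'
from h import *
from scipy.spatial.transform import Rotation as Ro
np.set_printoptions(precision=1,suppress=True)
s=ctrl.read_state();i=viewer.camera_info("wrist")
im=viewer.get_image("wrist");cv2.imwrite("pics/w3.png",im)
T=lambda R,t:np.vstack([np.c_[R,t],[0,0,0,1]])
C=T(np.array(i["R"]),np.array(i["t"]).ravel())@T(Ro.from_euler("xyz",s["tool_rot"]).as_matrix(),s["eef_pos"]) # tool->cam
def info(p,r):
    M=C@np.linalg.inv(T(Ro.from_euler("xyz",r).as_matrix(),p)); return dict(K=i["K"],distortion=i["distortion"],R=M[:3,:3],t=M[:3,3])
a=info([533.9,-223.9,231.4],[3.1413,0,1.323]);b=info([531.9,-223.9,141.9],[3.1413,0,1.324])
for n,j,p,z in [("hub1",a,(260,172),75),("mark1",a,(371,83),20),("mark2",a,(383,185),20),("ptr",a,(435,80),40),("carL",a,(399,95),45),("carR",a,(409,167),45),("hub2",b,(262,203),75),("mark1",b,(411,77),20),("mark2",b,(423,212),20),("ptr",b,(499,75),40),("carL",b,(450,94),45),("carR",b,(460,193),45)]:
    print(n,at_z("wrist",p,z,j))
print(proj("wrist",[[533,-71,90],[533,-71,20],[458,-71,20],[608,-71,20]],i))
for l in("cup_mouth","carriage"):print(l,[(np.array(r["location"])*[512,384],r["score"]) for r in viewer.find_in("wrist",l)])
E
```

```text
hub1 [ 533.8 -221.6   75. ]
mark1 [472.8 -69.5  20. ]
mark2 [601.6 -72.5  20. ]
ptr [487.  -7.  40.]
carL [492.9 -50.6  45. ]
carR [577.9 -48.8  45. ]
hub2 [ 537.6 -222.1   75. ]
mark1 [473.8 -69.2  20. ]
mark2 [604.5 -71.1  20. ]
ptr [489.4  -8.9  40. ]
carL [494.1 -52.6  45. ]
carR [581.7 -50.   45. ]
[[-139.5   75.2]
 [  28.7   90.2]
 [ -10.5  199.5]
 [  78.   -44.8]]
cup_mouth [(array([32.8, 77.1]), 0.76)]
carriage [(array([34., 76.]), 0.98)]
```

Request:
apply_moves([
  [[0,0,0,0,0,1],[0,0,0,0,0,1],[0,0,0,0,0,1],[0,0,0,0,0,1],[0,0,0,0,0,0.4]],
])

```text
clock: 10.6
eef_pos: [532.9, -220.7, 41.6]
tool_rot: [-3.141, 0.001, -1.495]
force: [-5.2, 3.1, 10.8]
width: 55.1
```

Request:
apply_moves([
  [[0,0,0,0,0,0],[0,0,0,0,0,0],[0,0,0,0,0,0],[0,0,0,0,0,0],[0,0,0,0,0,0]],
], claw=1)

```text
clock: 11.22
eef_pos: [533.0, -221.0, 39.7]
tool_rot: [3.142, 0.0, -1.494]
force: [-0.4, -0.8, 0.2]
width: 85.2
```

Request:
apply_moves([
  [[0,0,-0.6,0,0,0],[0,0,-0.8,0,0,0],[0,0,-0.8,0,0,0],[0,0,-0.8,0,0,0],[0,0,-0.6,0,0,0]],
])

```text
clock: 11.85
eef_pos: [533.2, -221.3, 221.5]
tool_rot: [-3.141, -0.001, -1.494]
force: [0.4, 0.7, 0.8]
width: 85.5
```

```bash
python3 - <<'E'
from h import *
plan()
i=viewer.camera_info("wrist")
im=viewer.get_image("wrist");cv2.imwrite("pics/w4.png",im)
for q in ([534,-71,90],[473,-70,20],[603,-72,20],[534,-221,75]):print(q,proj("wrist",[q],i))
for l in("cup_mouth","carriage"):
  for r in viewer.find_in("wrist",l):
    p=np.array(r["location"])*[512,384];print(l,p.round(1),round(r["score"],2),at_z("wrist",p,90,i).round(1))
E
```

```text
t 11.85 tcp [ 533.2 -221.3  221.5] rpy [-3.141e+00 -1.000e-03 -1.494e+00] F [0.4 0.7 0.8] w 85.5 q [-0.22  0.73  0.98  1.75 -0.69  1.04 -0.48]
[534, -71, 90] [[107.36596855 166.01074851]]
[473, -70, 20] [[137.47539935 201.99979012]]
[603, -72, 20] [[135.33442556  97.12806094]]
[534, -221, 75] [[257.27075797 173.89989759]]
cup_mouth [121.6 155.2] 0.94 [546.  -85.8  90. ]
carriage [121.3 153.3] 0.97 [547.9 -85.6  90. ]
```

View pics/w4.png

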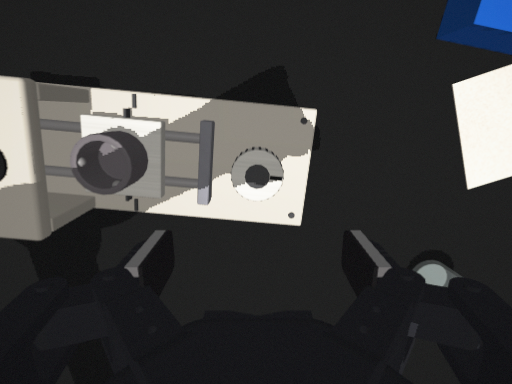

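```bash
python3 - <<'E'
from h import *
i=viewer.camera_info("wrist")
for n,p,z in [("m1",(134,100),20),("m2",(136,205),20),("p1",(127,113),37),("p2",(128,198),37),("p1",(127,113),45),("cA",(165,120),45),("cB",(163,196),45),("cC",(83,115),45),("cup",(102,161),90),("hub",(257,176),75)]:print(n,at_z("wrist",p,z,i).round(1))
im=cv2.imread("pics/w4.png")[70:250,40:320];cv2.imwrite("pics/w4c.png",cv2.resize(im,None,fx=2.85,fy=2.85,interpolation=2))
E
```

```text
m1 [600.4 -70.7  20. ]
m2 [469.7 -68.5  20. ]
p1 [585.6 -69.5  37. ]
p2 [484.4 -66.3  37. ]
p1 [585.9 -73.1  45. ]
cA [ 581.5 -114.9   45. ]
cB [ 492.9 -111.8   45. ]
cC [580.1 -24.2  45. ]
cup [539.5 -66.5  90. ]
hub [ 532.5 -221.1   75. ]
```

View pics/w4c.png

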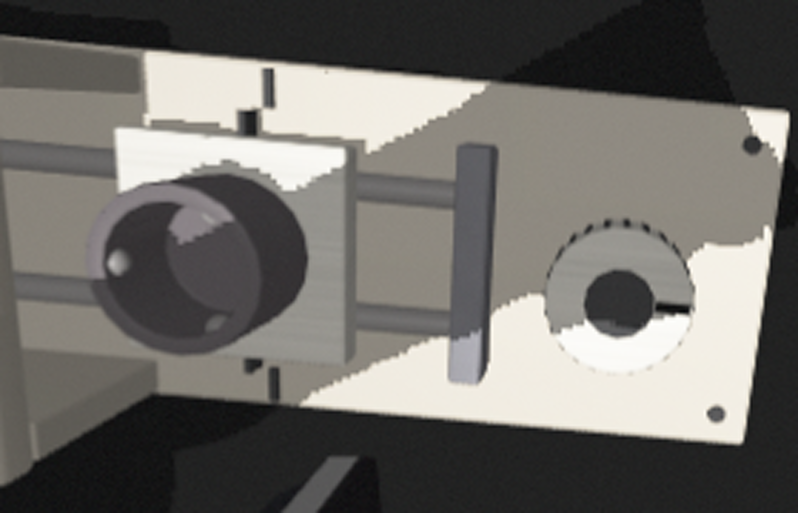

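The close-up shows the pointers just short of the marks: the carriage centre is at y ≈ -67 and the marks at -69.6, so it is 2–3 mm short. I'll regrip and turn about 7° more.

Request:
apply_moves([
  [[0,0,0.8,0,0,0],[0,0,0.9,0,0,0],[0,0,0.9,0,0,0],[0,0,0.7,0,0,0],[0,0,0.34,0,0,0]],
])

```text
clock: 12.62
eef_pos: [531.2, -220.0, 34.8]
tool_rot: [3.137, 0.002, -1.494]
force: [0.0, -0.7, 0.8]
width: 85.5
```

Request:
apply_moves([
  [[0,0,0,0,0,0],[0,0,0,0,0,0],[0,0,0,0,0,0],[0,0,0,0,0,0],[0,0,0,0,0,0]],
], claw=-1)

```text
clock: 13.25
eef_pos: [533.3, -220.7, 38.9]
tool_rot: [-3.141, 0.001, -1.494]
force: [-2.0, 2.4, 6.8]
width: 54.9
```

Request:
apply_moves([
  [[0,0,0,0,0,0.4],[0,0,0,0,0,0.4],[0,0,0,0,0,0.4],[0,0,0,0,0,0],[0,0,0,0,0,0]],
])

```text
clock: 13.88
eef_pos: [533.3, -220.6, 38.9]
tool_rot: [-3.141, 0.001, -1.62]
force: [-2.1, 2.8, 6.8]
width: 55.0
```

Request:
apply_moves([
  [[0,0,0,0,0,0],[0,0,0,0,0,0],[0,0,0,0,0,0],[0,0,0,0,0,0],[0,0,0,0,0,0]],
], claw=1)

```text
clock: 14.5
eef_pos: [533.0, -221.0, 37.8]
tool_rot: [3.142, -0.0, -1.62]
force: [-0.2, 0.1, -0.5]
width: 85.7
```

Request:
apply_moves([
  [[0,0,-0.6,0,0,0],[0,0,-0.8,0,0,0],[0,0,-0.8,0,0,0],[0,0,-0.8,0,0,0],[0,0,-0.6,0,0,0]],
])

```text
clock: 15.12
eef_pos: [533.2, -221.3, 219.6]
tool_rot: [-3.14, -0.001, -1.62]
force: [0.5, -0.2, -0.1]
width: 85.5
```

Request:
apply_moves([
  [[-0.8,0.03,0,0,0,0],[-0.8,0.03,0,0,0,0],[-0.8,0.03,0,0,0,0],[-0.6,0.05,0,0,0,0],[0,0,0,0,0,0]],
])

```text
clock: 15.75
eef_pos: [533.4, -67.8, 217.3]
tool_rot: [3.14, 0.002, -1.615]
force: [0.8, 0.4, 1.0]
width: 85.7
```

```bash
python3 - <<'E'
from h import *
from scipy.spatial.transform import Rotation as Ro
plan()
i=viewer.camera_info("wrist")
im=viewer.get_image("wrist");cv2.imwrite("pics/w5.png",im)
for q in ([534,-71,90],[469.7,-69,20],[601,-71,20]):print(q,proj("wrist",[q],i))
for l in("cup_mouth","carriage"):
  for r in viewer.find_in("wrist",l):
    p=np.array(r["location"])*[512,384];print(l,p.round(1),round(r["score"],2),at_z("wrist",p,90,i).round(1))
cv2.imwrite("pics/w5c.png",cv2.resize(im[40:270,110:400],None,fx=2.6,fy=2.6,interpolation=2))
E
```

```text
t 15.75 tcp [533.4 -67.8 217.3] rpy [ 3.140e+00  2.000e-03 -1.615e+00] F [0.8 0.4 1. ] w 85.7 q [-0.55  0.71  1.05  1.86 -0.73  1.01 -0.8 ]
[534, -71, 90] [[260.78794838 177.89697082]]
[469.7, -69, 20] [[260.93933402 213.79029666]]
[601, -71, 20] [[257.93741302 108.24857564]]
cup_mouth [256.6 166.7] 0.73 [545.5 -67.4  90. ]
carriage [257.2 163.9] 0.69 [548.2 -68.1  90. ]
```

View pics/w5c.png

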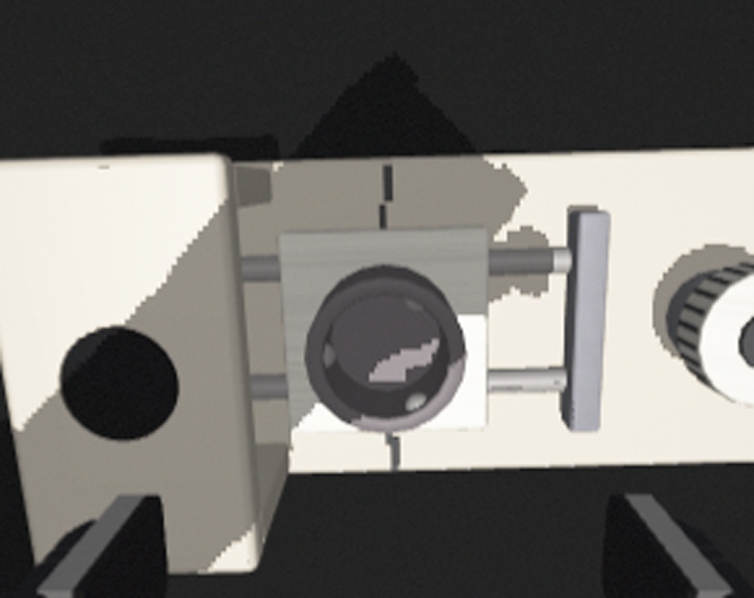

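Pointers at crop (382,216) and (391,448), against a mark line at 388 and 396: still about 2.5 mm short. That's inside the 4.5 mm tolerance, but one more 6° turn gives some margin.

Request:
apply_moves([
  [[0.8,-0.03,0,0,0,0],[0.8,-0.03,0,0,0,0],[0.8,-0.03,0,0,0,0],[0.6,-0.05,0,0,0,0],[0,0,0.3,0,0,0]],
])

```text
clock: 16.52
eef_pos: [532.4, -226.4, 204.0]
tool_rot: [-3.139, -0.004, -1.626]
force: [-0.4, 0.1, -0.4]
width: 85.6
```

Request:
apply_moves([
  [[0,0,0.8,0,0,0],[0,0,0.9,0,0,0],[0,0,0.9,0,0,0],[0,0,0.5,0,0,0],[0,0,0.17,0,0,0]],
])

```text
clock: 17.15
eef_pos: [531.7, -220.2, 37.3]
tool_rot: [3.138, 0.001, -1.62]
force: [0.2, 0.1, 0.4]
width: 85.6
```

Request:
apply_moves([
  [[0,0,0,0,0,0],[0,0,0,0,0,0],[0,0,0,0,0,0],[0,0,0,0,0,0],[0,0,0,0,0,0]],
], claw=-1)

```text
clock: 17.77
eef_pos: [533.5, -220.6, 40.7]
tool_rot: [-3.14, 0.001, -1.619]
force: [-1.3, 1.5, 6.4]
width: 54.7
```

Request:
apply_moves([
  [[0,0,0,0,0,0.4],[0,0,0,0,0,0.4],[0,0,0,0,0,0.2],[0,0,0,0,0,0],[0,0,0,0,0,0]],
])

```text
clock: 18.4
eef_pos: [533.6, -220.7, 40.7]
tool_rot: [-3.14, 0.001, -1.725]
force: [-0.8, 1.3, 6.7]
width: 54.7
```

Request:
apply_moves([
  [[0,0,0,0,0,0],[0,0,0,0,0,0],[0,0,0,0,0,0],[0,0,0,0,0,0],[0,0,0,0,0,0]],
], claw=1)

```text
clock: 19.02
eef_pos: [533.0, -221.0, 39.3]
tool_rot: [3.142, -0.0, -1.724]
force: [0.2, -0.4, 0.2]
width: 85.3
```

Request:
apply_moves([
  [[0,0,-0.6,0,0,0],[0,0,-0.8,0,0,0],[0,0,-0.8,0,0,0],[0,0,-0.8,0,0,0],[0,0,-0.6,0,0,0]],
])

```text
clock: 19.65
eef_pos: [533.2, -221.3, 221.0]
tool_rot: [-3.14, -0.0, -1.725]
force: [0.4, -0.3, -0.5]
width: 85.4
```

Request:
apply_moves([
  [[-0.8,0.07,0,0,0,0],[-0.8,0.08,0,0,0,0],[-0.8,0.07,0,0,0,0],[-0.6,0.1,0,0,0,0],[0,0,0,0,0,0]],
])

```text
clock: 20.27
eef_pos: [540.2, -67.2, 218.8]
tool_rot: [3.14, 0.001, -1.72]
force: [0.1, 0.1, 0.3]
width: 85.2
```

```bash
python3 - <<'E'
from h import *
i=viewer.camera_info("wrist")
im=viewer.get_image("wrist");cv2.imwrite("pics/w6.png",im)
plan((534,0,250),(480,180,250),(430.5,254,250))
cv2.imwrite("pics/w6c.png",cv2.resize(im[90:220,200:330],None,fx=4.5,fy=4.5,interpolation=2))
E
```

```text
t 20.32 tcp [540.2 -69.4 219.1] rpy [ 3.141 -0.    -1.722] F [ 0.9 -0.2  0.8] w 85.2 q [-0.55  0.72  1.06  1.84 -0.74  1.03 -0.9 ]
(534, 0, 250) d_tool mm [-67.7  16.6 -30.9] units [-1.35  0.33 -0.62]
(480, 180, 250) d_tool mm [-169.8   80.5   -0. ] units [-3.4   1.61 -0.  ]
(430.5, 254, 250) d_tool mm [-65.7  60.1   0. ] units [-1.31  1.2   0.  ]
```

View pics/w6c.png

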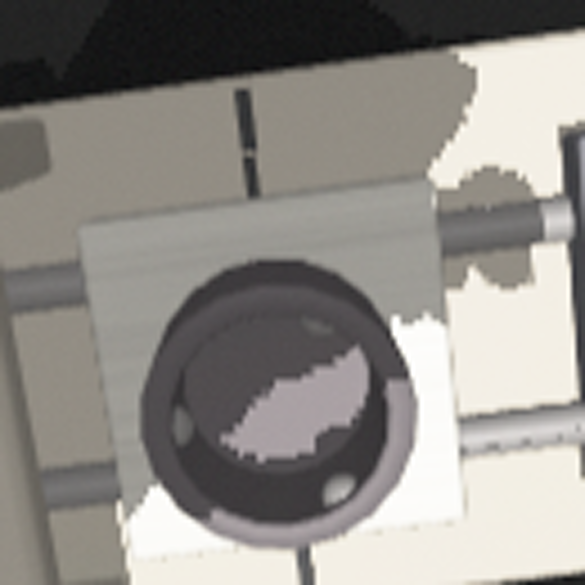

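Pointers and marks are now in line at crop (250,140) and (305,560). Next I'll go to the cover.

Request:
apply_moves([
  [[-0.95,0.39,0,0,0,0],[-0.95,0.39,0,0,0,0],[-0.95,0.39,0,0,0,0],[-0.95,0.39,0,0,0,0],[-0.95,0.39,0,0,0,0]],
])

```text
clock: 20.95
eef_pos: [480.5, 179.3, 219.7]
tool_rot: [-3.14, -0.0, -1.727]
force: [1.2, -0.2, 0.5]
width: 85.1
```

Request:
apply_moves([
  [[-0.65,0.6,0,0,0,0],[-0.65,0.6,0,0,0,0],[0,0,0,0,0,-1],[0,0,0,0,0,-1],[0,0,0,0,0,-1]],
])

```text
clock: 21.58
eef_pos: [431.7, 251.3, 219.6]
tool_rot: [-3.141, -0.001, -1.409]
force: [0.9, 0.1, -0.1]
width: 85.3
```

Request:
apply_moves([
  [[0,0,0,0,0,-1],[0,0,0,0,0,-1],[0,0,0,0,0,-0.7],[0,0,0,0,0,0],[0,0,0,0,0,0]],
])

```text
clock: 22.2
eef_pos: [431.3, 251.9, 219.4]
tool_rot: [-3.141, -0.0, -1.13]
force: [0.1, 0.7, -0.9]
width: 85.7
```

```bash
python3 - <<'E'
from h import *
from scipy.spatial.transform import Rotation as Ro
plan((430.5,254,100))
s=ctrl.read_state();i=viewer.camera_info("wrist")
im=viewer.get_image("wrist");cv2.imwrite("pics/w7.png",im)
T=lambda R,t:np.vstack([np.c_[R,t],[0,0,0,1]])
C=T(np.array(i["R"]),np.array(i["t"]).ravel())@T(Ro.from_euler("xyz",s["tool_rot"]).as_matrix(),s["eef_pos"])
M=C@np.linalg.inv(T(Ro.from_euler("xyz",[3.1405,0,-1.721]).as_matrix(),[540.2,-68.3,219]))
a=dict(K=i["K"],distortion=i["distortion"],R=M[:3,:3],t=M[:3,3])
print("cup",at_z("wrist",(261.6,180.9),90,a))
print("exp",proj("wrist",[[430.5,254,54]],i))
for l in("cover_grip","cover"):
  for r in viewer.find_in("wrist",l):
    p=np.array(r["location"])*[512,384];print(l,p.round(1),round(r["score"],2),at_z("wrist",p,42,i).round(1))
E
```

```text
t 22.2 tcp [431.3 251.9 219.4] rpy [-3.141 -0.    -1.13 ] F [ 0.1  0.7 -0.9] w 85.7 q [-1.23  0.63  1.02  1.96 -0.68  0.94 -0.99]
(430.5, 254, 100) d_tool mm [-2.200e+00 -1.000e-01  1.194e+02] units [-0.04 -0.    2.39]
cup [536.97920217 -71.57387674  90.        ]
exp [[255.89198399 170.80641692]]
cover_grip [228.7 234. ] 0.85 [341.4 249.6  42. ]
cover_grip [253.2 166.7] 0.75 [431.3 257.9  42. ]
cover_grip [175.5 155.3] 0.74 [405.3 344.4  42. ]
cover [231.7 235.1] 0.94 [341.7 245.7  42. ]
cover [255.7 170.2] 0.91 [428.7 253.5  42. ]
cover [175.6 152.1] 0.6 [408.8 345.6  42. ]
```

View pics/w7.png

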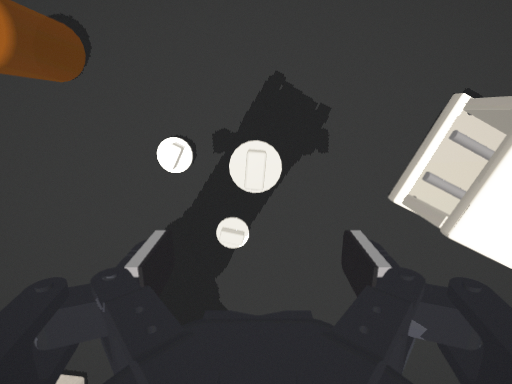

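The largest cover (the one we want) is at (256,168), with its bar running vertically in the picture, so the jaws lie straight across it. The smaller look-alikes are at (175,155) and (232,233). Next I'll descend and grip.

Request:
apply_moves([
  [[-0.04,0,0.9,0,0,0],[0,0,0.9,0,0,0],[0,0,0.9,0,0,0],[0,0,0.7,0,0,0],[0,0,0.34,0,0,0]],
])

```text
clock: 22.98
eef_pos: [429.1, 254.0, 30.3]
tool_rot: [3.139, -0.001, -1.128]
force: [0.3, 0.4, 0.0]
width: 85.6
```

Request:
apply_moves([
  [[0,0,0,0,0,0],[0,0,0,0,0,0],[0,0,0,0,0,0],[0,0,0,0,0,0],[0,0,0,0,0,0]],
], claw=-1)

```text
clock: 23.6
eef_pos: [430.5, 254.9, 33.3]
tool_rot: [-3.14, 0.0, -1.127]
force: [-0.9, -0.2, 4.0]
width: 21.2
```

Request:
apply_moves([
  [[0,0,0,0,0,0],[0,0,0,0,0,0],[0,0,0,0,0,0],[0,0,0,0,0,0],[0,0,0,0,0,0]],
])

```text
clock: 24.22
eef_pos: [430.5, 254.9, 33.4]
tool_rot: [-3.14, 0.001, -1.128]
force: [-1.1, 1.2, 5.3]
width: 21.5
```

Request:
apply_moves([
  [[0,0,-0.4,0,0,0],[0,0,-0.8,0,0,0],[0,0,-0.9,0,0,0],[0,0,-0.9,0,0,0],[0,0,-0.6,0,0,0]],
])

```text
clock: 24.85
eef_pos: [430.2, 254.7, 214.6]
tool_rot: [-3.14, 0.001, -1.127]
force: [0.6, 1.0, -2.0]
width: 21.1
```

```bash
python3 - <<'E'
from h import *
plan((536,-71.3,212),(536,-71.3,128))
E
```

```text
t 24.85 tcp [430.2 254.7 214.6] rpy [-3.140e+00  1.000e-03 -1.127e+00] F [ 0.6  1.  -2. ] w 21.1 q [-1.22  0.63  0.99  1.97 -0.67  0.92 -1.01]
(536, -71.3, 212) d_tool mm [339.9  44.2   2.3] units [6.8  0.88 0.05]
(536, -71.3, 128) d_tool mm [ 0.1  0.2 84. ] units [0.   0.   1.68]
```

Request:
apply_moves([
  [[0.5,0.07,0,0,0,0],[0.8,0.1,0,0,0,0],[0.8,0.1,0,0,0,0],[0.8,0.1,0,0,0,0],[0.8,0.1,0,0,0,0]],
])

```text
clock: 25.48
eef_pos: [488.1, 76.3, 212.6]
tool_rot: [-3.141, 0.0, -1.127]
force: [-0.1, -0.4, -0.7]
width: 21.4
```

Request:
apply_moves([
  [[0.8,0.1,0,0,0,0],[0.8,0.1,0,0,0,0],[0.8,0.1,0,0,0,0],[0.5,0.08,0,0,0,0],[0.2,0.03,0,0,0,0]],
])

```text
clock: 26.1
eef_pos: [536.0, -73.1, 212.7]
tool_rot: [-3.141, -0.001, -1.13]
force: [-1.2, 0.3, -0.5]
width: 21.0
```

Request:
apply_moves([
  [[0,0,0,0,0,0],[0,0,0.4,0,0,0],[0,0,0.4,0,0,0],[0,0,0.4,0,0,0],[0,0,0,0,0,0]],
])

```text
clock: 26.72
eef_pos: [534.8, -69.2, 151.1]
tool_rot: [3.139, 0.003, -1.125]
force: [-0.6, -0.3, -1.5]
width: 21.3
```

```bash
python3 - <<'E'
from h import *
plan((536,-71.3,140),(536,-71.3,128))
i=viewer.camera_info("wrist")
im=viewer.get_image("wrist");cv2.imwrite("pics/w8.png",im)
p=proj("wrist",[[536,-71.3,90],[567,-71.3,90],[505,-71.3,90],[536,-40.3,90],[536,-102.3,90]],i);print(p.round(0))
a=im[90:290,130:390].copy()
cv2.imwrite("pics/w8c.png",cv2.resize(a,None,fx=3,fy=3,interpolation=2))
E
```

```text
t 26.73 tcp [534.8 -69.2 151.1] rpy [ 3.139e+00  3.000e-03 -1.125e+00] F [-0.6 -0.3 -1.5] w 21.3 q [-0.42  0.72  0.81  1.92 -0.72  0.82 -0.34]
(536, -71.3, 140) d_tool mm [ 2.4 -0.2 11.1] units [ 0.05 -0.    0.22]
(536, -71.3, 128) d_tool mm [ 0. -0. 12.] units [ 0.   -0.    0.24]
[[261. 199.]
 [279. 162.]
 [244. 232.]
 [224. 182.]
 [297. 215.]]
```

View pics/w8c.png

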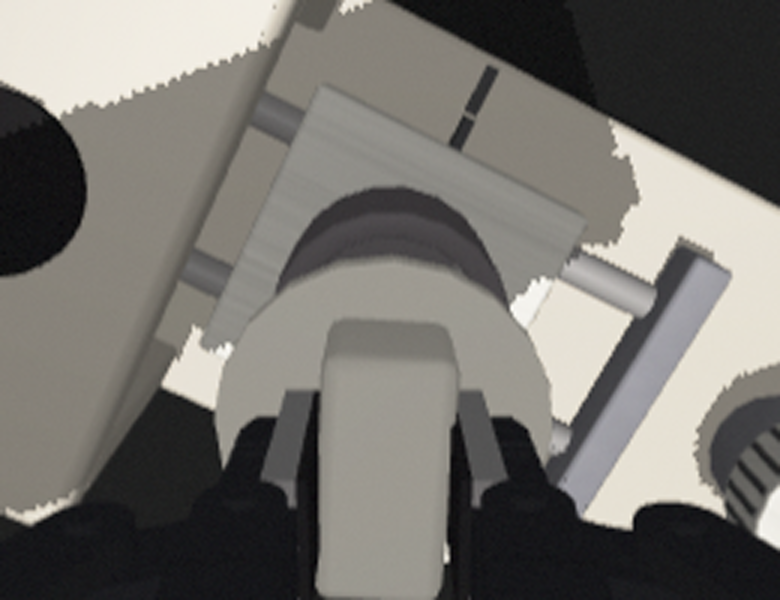

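The pointers are still in line. The cup is centred at image column 261, as predicted. Down to just above the rim, then settle.

Request:
apply_moves([
  [[0,0,0.2,0,0,0],[0,0,0.2,0,0,0],[0,0,0.06,0,0,0],[0,0,0,0,0,0],[0,0,0,0,0,0]],
])

```text
clock: 27.4
eef_pos: [536.2, -71.7, 129.5]
tool_rot: [-3.141, -0.0, -1.128]
force: [0.4, -0.3, -1.0]
width: 21.0
```

```bash
python3 - <<'E'
from h import *
plan((536,-71.3,128),(536,-71.3,110))
E
```

```text
t 27.4 tcp [536.2 -71.7 129.5] rpy [-3.141 -0.    -1.128] F [ 0.4 -0.3 -1. ] w 21.0 q [-0.4   0.75  0.78  1.93 -0.76  0.78 -0.31]
(536, -71.3, 128) d_tool mm [-0.4  0.   1.5] units [-0.01  0.    0.03]
(536, -71.3, 110) d_tool mm [-0.  0. 18.] units [-0.    0.    0.36]
```

Request:
apply_moves([
  [[0,0,0.08,0,0,0],[0,0,0.08,0,0,0],[0,0,0.08,0,0,0],[0,0,0.06,0,0,0],[0,0,0,0,0,0]],
])

```text
clock: 28.02
eef_pos: [535.8, -71.3, 114.0]
tool_rot: [3.141, 0.001, -1.127]
force: [-0.3, 0.4, -1.4]
width: 21.3
```

Request:
apply_moves([
  [[0,0,0.03,0,0,0],[0,0,0.03,0,0,0],[0,0,0.03,0,0,0],[0,0,0.03,0,0,0],[0,0,0.0,0,0,0]],
])

```text
clock: 28.65
eef_pos: [536.2, -71.1, 109.3]
tool_rot: [-3.14, 0.001, -1.127]
force: [-2.5, 2.2, 8.1]
width: 21.1
```

Request:
apply_moves([
  [[0,0,0.03,0,0,0],[0,0,0.03,0,0,0],[0,0,0.02,0,0,0],[0,0,0.0,0,0,0],[0,0,0.0,0,0,0]],
])

```text
clock: 29.28
eef_pos: [535.6, -71.0, 103.6]
tool_rot: [3.141, 0.001, -1.127]
force: [0.1, 2.1, -6.9]
width: 21.1
```

The push rose to 8 N and then went to -6.9 N, so the catches are past the bead and pulling in. Next I'll press to the rim.

Request:
apply_moves([
  [[0,0,0.02,0,0,0],[0,0,0.02,0,0,0],[0,0,0.02,0,0,0],[0,0,0.02,0,0,0],[0,0,0.0,0,0,0]],
])

```text
clock: 29.9
eef_pos: [535.8, -71.4, 100.1]
tool_rot: [3.141, 0.0, -1.127]
force: [-1.5, 2.7, -5.5]
width: 21.3
```

Request:
apply_moves([
  [[0,0,0.02,0,0,0],[0,0,0.02,0,0,0],[0,0,0.0,0,0,0],[0,0,0.0,0,0,0],[0,0,0.0,0,0,0]],
])

```text
clock: 30.52
eef_pos: [535.9, -71.5, 99.3]
tool_rot: [-3.141, 0.001, -1.128]
force: [-4.4, 3.0, 6.7]
width: 21.2
```

Request:
apply_moves([
  [[0,0,0.02,0,0,0],[0,0,0.0,0,0,0],[0,0,0.0,0,0,0],[0,0,0.0,0,0,0],[0,0,0.0,0,0,0]],
])

```text
clock: 31.15
eef_pos: [535.9, -71.5, 99.3]
tool_rot: [-3.14, 0.001, -1.128]
force: [-6.1, 4.7, 16.0]
width: 21.7
```

```bash
python3 - <<'E'
from h import *
plan()
im=viewer.get_image("wrist");cv2.imwrite("pics/w9.png",im)
cv2.imwrite("pics/w9c.png",cv2.resize(im[70:270,130:390],None,fx=3,fy=3,interpolation=2))
plan()
E
```

```text
t 31.15 tcp [535.9 -71.5  99.3] rpy [-3.140e+00  1.000e-03 -1.128e+00] F [-6.1  4.7 16. ] w 21.7 q [-0.37  0.79  0.73  1.95 -0.81  0.72 -0.27]
t 31.2 tcp [535.9 -71.5  99.2] rpy [-3.140e+00  1.000e-03 -1.128e+00] F [-7.3  4.4 16.1] w 21.0 q [-0.37  0.79  0.73  1.95 -0.81  0.72 -0.27]
```

View pics/w9c.png

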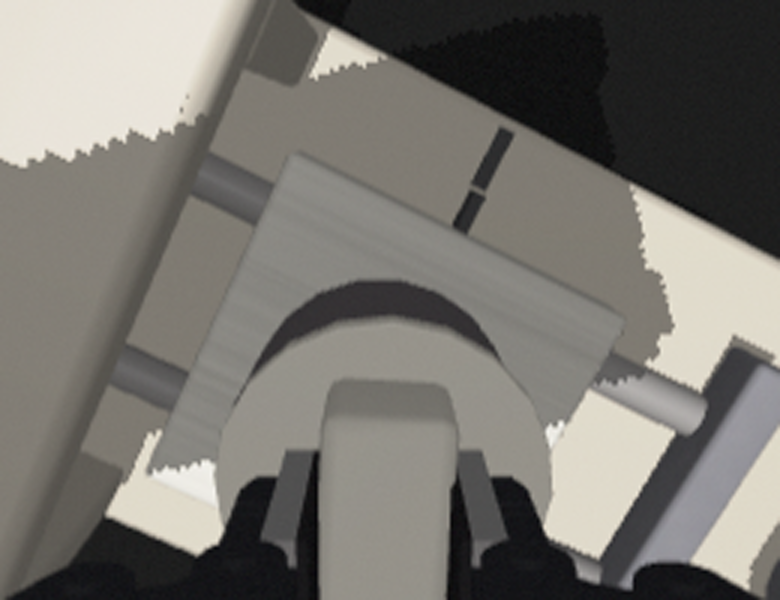

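The pointer is in line with the mark, the flange is flat and covers the cup mouth, and the TCP is at the predicted home height (99.3). I'll ease the push to about 11 N and hand in.

Request:
apply_moves([
  [[0,0,-0.01,0,0,0],[0,0,0,0,0,0],[0,0,0,0,0,0],[0,0,0,0,0,0],[0,0,0,0,0,0]],
])

```text
clock: 31.82
eef_pos: [535.9, -71.5, 99.3]
tool_rot: [-3.14, 0.001, -1.128]
force: [-5.3, 4.7, 12.1]
width: 20.9
```

```bash
python3 - <<'E'
from h import *
plan()
s=ctrl.read_state()
if s["force"][2]>8: print(ctrl.finish_job())
E
```

```text
t 31.82 tcp [535.9 -71.5  99.3] rpy [-3.140e+00  1.000e-03 -1.128e+00] F [-5.3  4.7 12.1] w 20.9 q [-0.37  0.79  0.73  1.95 -0.81  0.72 -0.27]
the job is handed in; nothing more can be done
None
```

The job is handed in at 31.8 s of the 72 s allowed. The report gave no verdict, so success rests on my own last checks.

**Wheel:** I turned it clockwise in one long grasp and then two short regrasps. After the first two turns the pointers were still a few millimetres short of the marks. After the third they were in line, and they stayed in line in the last picture.

**Cover:** I picked the largest of the three look-alikes by its bar. Pressed into the cup, the push rose to about 8 N and dropped to a 7 N pull-in as it snapped past the catches. It then turned hard at the rim.

**Last checks:**
- **Height:** the tool stood at 99.3 mm, against 99.4 mm predicted for fully home. The flange looked flat over the cup mouth.
- **Push and grip:** the cover was still gripped, at 20.9 mm opening, and pressed down with about 12 N. It had read 16 N just before, so I eased it. About 7 N of sideways force remained.
- **Bystanders:** I planned every path clear of the bottle, vial and beaker, but took no final picture of them.

One measurement disagreed: a single wrist-camera reading put the wheel about 5 mm off, and the next, closer look put it back at the position I had used.

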